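# Draw out the belt grinder's swarf tray

## Robot

A 6-joint arm with a two-finger parallel gripper is mounted at the origin on the work surface. World frame = base frame: x ahead of the robot, y to its left, z up, the work surface at z = 0. Lengths are in mm, angles in rad, forces in N, time in s.
With the tool pointing down it reaches from about 300 to 775 mm from the base axis. Payload 14.6 kg.
Tool frame: the origin (TCP) lies at the very end of the fingers, on their centre line; the grasp point (between the pads) lies 19 mm behind it (robot.pinch_z is the z of the grasp point in the tool frame, in mm); z points along the fingers, x is the direction in which the jaws open and shut, and the axes are right-handed (so a half turn about z gives the same grasp; the last joint's range is limited). The gripper opens to 85 mm and grips with 20 to 120 N. Pads are 22 mm wide; open, the fingers measure 114 mm over their backs; the gripper's body (76 mm by 85 mm) begins 54 mm behind the grasp point. The pads swing forward as they close: fully open they stand 13 mm farther back than shut.
Start: joints at [1.148, 0.3, 1.521, -0, 1.321, -0.067], TCP at [191.584, 515.543, 231.281] pointing down, gripper open.
Joint ranges: [-3.03, 3.03], [-0.79, 2.21], [0.23, 2.52], [-1.04, 4.18], [0, 3.07], [-2.55, 2.55]. Speed limits (rad/s): [2.22, 2.22, 2.57, 3.14, 3.14, 3.14].

## Interface

Orientations are given as a unit quaternion [x, y, z, w].
In Python, from cell import observe, cams, robot, spotter gives the robot as it stands.
- The arm moves only by the tool play_rows, never from a script. Its argument "motion" is a list of rows, each an object of numbers: "wx", "wy", "wz": the turn, a rotation vector about the world's x, y, z in rad; "x", "y", "z": the shift along the world's x, y, z in m; "claw": the closure in counts, from 0 (fully open) to 255 (shut). In form: [{"wx": .., "wy": .., "wz": .., "x": .., "y": .., "z": .., "claw": ..}, ...]. A call has 1 to 8 rows; each row is the pose to reach, as a shift and turn from the pose measured when the call began; what a row does not reach only later rows make up. A row lasts 1/12 s, in which the tool goes at most 41.7 mm and 7.16 degrees, less where a joint would pass 70% of its speed; a pose out of reach is approached as far as the arm can. A call with a gripper value outside its range is refused whole. The fingers move at their own pace and stop on an object; "force" is the grip in N (left out, the last holds). Time passes only in rows, so rows that repeat a pose let the fingers close. It gives the time, the measured TCP pose, the force and the opening at its end, in the units of the state.
- observe(): the state, without advancing time (a new reading comes with each control period).
- cams.read_camera(name): name is "side" or "top"; returns (picture, depth): 400x640x3 uint8, blue, green, red; 400x640 float32, mm along the optical axis (not along the pixel's ray), 0 where there is no reading.
- cams.calibration(name): a dict with "K" (3x3 intrinsics, pixels), "k1" (the pictures are not rectified: a ray, as slopes to the right and down, at radius r is drawn at 1 + k1 r^2 times it, then the intrinsics apply), "pose" (4x4, takes a point from camera to world coordinates). Camera axes: x right, y up, looking along -z (the intrinsics and any distortion apply to the point x, -y, -z); pixel columns grow to the right and rows downward; lengths in mm; the calibration is good to about 2 mm. A picture is of the moment at which its call begins. calibration takes no time and is no camera call.
- robot.finish_job(): hands the job in, once; it reports no verdict.
Trained networks look in the newest picture that a camera, given by its name, has taken for a name from the list of things; names that differ only in an ending like _2 or _b are one class to them, and where a whole thing is asked for, a point or a joint stands for the part that bears it (a point fixed in the world has none). Each returns a list of dicts, best first, with "confidence" (0 to 1); they miss things now and then, are a little off and sometimes report something else, mostly with a low value. They report only what shows in the picture. A call takes as long as a camera call. They do not tell look-alikes from the thing itself.
- spotter.masks_of(query, camera): "pixels" (400x640 bool, what is visible of it) and "rect" ([left, top, right, bottom] in pixels, round what is visible of it).
The state is a dict: "time_s": time; "qpos": joint angles; "qd": joint speeds; "joint_torque": joint torques, N m; "ee_pos": TCP position; "tool_rot": TCP orientation; "ft_force": force on the tool from outside, world axes, zero at the start; "ft_torque": the same for the moment, N m; "finger_gap": finger opening in mm.
Only numpy, scipy, OpenCV 4.12 (cv2) and the standard library are available. Lean on these libraries where they do the work, as an engineer would, in place of code of your own. Each camera call takes 0.05 s, during which the arm holds its last target.

## Task

The swarf tray under the bench belt grinder is due for emptying, but a round tin stands in its way: slide the tin aside along the bench with the outside of the fingers, keeping it upright, until it is out of the tray's path. Then hook a fingertip behind the tray's raised front lip and draw the tray right out to its stop, with both offcuts still lying in it. Pinch and lift nothing, do not press on the outer face of the lip or let the tray run into the tin, leave the hammer, the scroll and the flap disc where they lie, and finish with the hand clear of everything.

Things in the scene. Friction and masses are not known exactly. Their poses are not given: they have to be found in the camera images.
- grinder: bench belt grinder on a blue pedestal 85 mm high, fixed. Origin on the bench under the middle of the tray slot's mouth (pedestal's front face). x points into the machine, so the tray comes out along -x; y across the tray; z up. Pedestal y from -90 to +220 mm. Only a work rest (x from -32 mm, y within 38 mm) and the belt hang over the mouth, 150 mm and more above the bench
- tray (a joint): how far the swarf tray is drawn out, m: 0 pushed home, 0.16 at its stop; it starts 0 to 0.03. It slides along the grinder's -x with about 2.5 N of drag and stays where it is left
- tray_lip (a point): middle of the top edge of the tray's front lip, on the inner side, 42 mm above the bench; axes as grinder, moves with the tray. Lip: upright strip 136 mm wide, 7 mm thick; its inner face is the plane x = 0 here. Behind it the open pan, 124 mm wide inside, is empty for at least 40 mm at first; its floor is 8 mm above the bench, side walls reach 34 mm
- tin_center (a point): centre, half-way up, of the loose round metal tin, 96 mm in diameter, 50 mm high, about 0.4 kg, standing on the bench before the tray. At its stop the tray's front face is at x = -295 mm in the grinder's frame and spans 68 mm either side of y = 0: the tin must be outside that
- offcut_a_center (a point): centre of the longer loose steel offcut in the tray, 16 x 44 x 16 mm
- offcut_b_center (a point): centre of the shorter loose steel offcut in the tray, 16 x 28 x 16 mm
- hammer: bystander: hammer lying on the bench beside the work, 280 mm long, along its x axis; origin under its middle
- scroll: bystander: forged C-scroll of 12 mm round bar lying on the bench, about 200 x 85 mm, long side along its x axis; origin at its middle
- disc: bystander: flap disc 114 mm in diameter and 14 mm thick lying flat on top of the grinder's pedestal, beside the belt, origin under its centre
Mind the look-alikes: they are no part of the job. What is meant by the part that bears tin_center is not purple, turquoise or yellow, and is the smaller of those in its own colour.

How it is judged (in metres and radians):
On the way, in this order (a step that is already met when the one before it is completed fails the run):
1. the tin stands clear of the tray's path (value of joint tray below 0.08 m and (y of tin_center in the frame of grinder above 0.115 m or y of tin_center in the frame of grinder below -0.115 m or x of tin_center in the frame of grinder below -0.342 m)), for 0.2 s.
2. the tray is drawn out to its stop (value of joint tray above 0.152 m), for 0.2 s.
At the end, for the whole second after the job is handed in: the tray rests within 8 mm of its stop; the tin stands upright on the bench beside or beyond the tray's path; both offcuts lie in the tray; hammer, scroll and disc are within 30 mm of where they lay (value of joint tray above 0.152 m and velocity of joint tray between -0.01 and 0.01 m/s and (y of tin_center in the frame of grinder above 0.115 m or y of tin_center in the frame of grinder below -0.115 m or x of tin_center in the frame of grinder below -0.342 m) and height (world z) of tin_center between 0.02 and 0.03 m and angle between tin_center's own z axis and vertical below 0.1 rad and x of offcut_a_center in the frame of tray_lip between 0 and 0.34 m and y of offcut_a_center in the frame of tray_lip between -0.065 and 0.065 m and height (world z) of each of offcut_a_center, offcut_b_center below 0.04 m and x of offcut_b_center in the frame of tray_lip between 0 and 0.34 m and y of offcut_b_center in the frame of tray_lip between -0.065 and 0.065 m and distance of each of hammer, scroll, disc from where it was at the start of the episode below 0.03 m); the robot touches nothing.
It fails at once if the tin is lifted more than 12 mm or tipped by more than 20 degrees (height (world z) of tin_center above 0.037 m or angle between tin_center's own z axis and vertical above 0.35 rad).
It fails at once if the tray's front runs into the tin (over 1 N) (contact force between tray_c5 and tin above 1 N).
It fails at once if the lip is pinched: the fingers press its outer face with over 4 N (contact force between the fingers and tray_c5 above 4 N).
It fails at once if an offcut is lifted out of the tray (height (world z) of any of offcut_a_center, offcut_b_center above 0.05 m).
It fails at once if the hammer, scroll or disc is moved over 30 mm (distance of any of hammer, scroll, disc from where it was at the start of the episode above 0.03 m).
It also fails if it takes over 51 s, if anything falls off the work surface, if the arm or the gripper's body presses on something with over 40 N, if the wrist force passes 120 N, or if a joint passes its speed limit or range.

## Working session

There is one attempt and no reset: what is moved stays moved. The work goes in short steps, Python scripts to look and compute and a tool call to move; the robot and the scene stay as the last step left them, time stands still between calls to the robot, and variables do not carry over. Pictures are saved under pics/ and viewed, and the job is handed in when it is done.

Besides the shell and the picture viewer there is one more tool, called after "Call:" as name(argument=value, ...) on one line, values as JSON. play_rows: Moves the arm, as the interface text tells. Its arguments: {"type":"object","properties":{"motion":{"type":"array"},"force":{"type":"number"}},"required":["motion"]}

```bash
ls; mkdir -p pics
cat > h.py <<'E'
import numpy as np,cv2
from cell import observe,cams,robot,spotter
def cal(n):
    c=cams.calibration(n);return np.array(c["K"]),c["k1"],np.array(c["pose"])
def unproj(n,u,v,d):
    K,k1,P=cal(n);u=np.asarray(u,float);v=np.asarray(v,float)
    pts=np.stack([u,v],-1).reshape(-1,1,2)
    s=cv2.undistortPoints(pts,K,np.array([k1,0,0,0,0.]))[:,0]
    d=np.asarray(d,float).reshape(-1)
    p=np.stack([s[:,0]*d,-s[:,1]*d,-d,np.ones_like(d)],1)
    return (P@p.T).T[:,:3]
def proj(n,X):
    K,k1,P=cal(n);X=np.atleast_2d(X);c=(np.linalg.inv(P)@np.c_[X,np.ones(len(X))].T).T
    r=np.stack([c[:,0],-c[:,1],-c[:,2]],1)
    return cv2.projectPoints(r,np.zeros(3),np.zeros(3),K,np.array([k1,0,0,0,0.]))[0][:,0]
E
python3 - <<'E'
from h import *
for n in("side","top"):
    p,d=cams.read_camera(n);cv2.imwrite(f"pics/{n}0.png",p);np.savez(f"{n}0.npz",p=p,d=d)
    print(n,cal(n))
print(observe())
E
```

```text
pics
side (array([[490.75747651,   0.        , 312.97896041],
       [  0.        , 490.75747651, 202.81065555],
       [  0.        ,   0.        ,   1.        ]]), -0.09436463490848836, array([[ 9.53028179e-01,  2.28585684e-01, -1.98710533e-01,
         2.32281786e+02],
       [-3.02518180e-01,  6.86258842e-01, -6.61461679e-01,
        -9.96245837e+02],
       [-1.48338097e-02,  6.90505168e-01,  7.23175339e-01,
         1.23740620e+03],
       [ 0.00000000e+00,  0.00000000e+00,  0.00000000e+00,
         1.00000000e+00]]))
top (array([[434.82292236,   0.        , 318.31111719],
       [  0.        , 434.82292236, 198.59490323],
       [  0.        ,   0.        ,   1.        ]]), -0.05019379635417246, array([[-2.66367479e-02,  9.87527481e-01, -1.55177185e-01,
         3.50863617e+02],
       [-9.99430682e-01, -2.95238069e-02, -1.63296401e-02,
         4.52769575e+01],
       [-2.07073896e-02,  1.54653871e-01,  9.87751681e-01,
         1.23044921e+03],
       [ 0.00000000e+00,  0.00000000e+00,  0.00000000e+00,
         1.00000000e+00]]))
{'time_s': 0.1, 'qpos': array([ 1.14839250e+00,  3.00399059e-01,  1.52151052e+00,  3.37376188e-05,
        1.32070780e+00, -6.66131881e-02]), 'qd': array([-0.00202947, -0.00083856, -0.0006947 ,  0.00062023, -0.00149737,
       -0.00036862]), 'joint_torque': array([ 2.25569980e-03, -5.44370270e+01, -3.62371051e+01, -3.48463743e-05,
        2.98529711e-03, -1.87670730e-04]), 'ee_pos': array([191.49915907, 515.36383164, 230.79068338]), 'tool_rot': array([ 8.21078280e-01,  5.70815378e-01, -4.47638571e-04,  2.49806317e-04]), 'ft_force': array([-0.30915352, -0.16410777,  0.08118013]), 'ft_torque': array([-0.00272823, -0.06428172,  0.01822963]), 'finger_gap': 85.33271161135315}
```

View pics/side0.png

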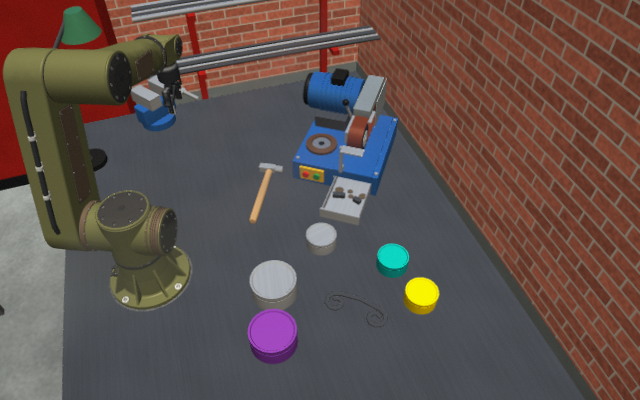

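View pics/top0.png

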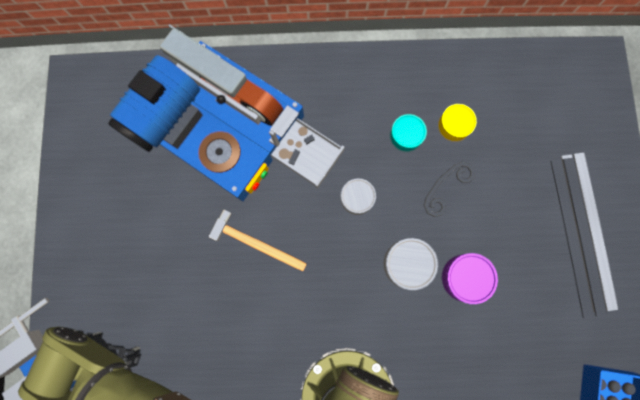

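The side and top views show a small grey tin at top (358,196), a big grey tin (411,264), and purple (471,278), turquoise (408,131) and yellow (459,121) tins. I choose the small grey one, which stands just ahead of the tray at (308,152). Next I measure.

Run:
```python
from h import *
p,d=np.load("top0.npz")["p"],np.load("top0.npz")["d"]
cv2.imwrite("pics/crop_top.png",cv2.resize(p[90:240,180:400],None,fx=3.6,fy=3.6,interpolation=cv2.INTER_CUBIC))
s=np.load("side0.npz");cv2.imwrite("pics/crop_side.png",cv2.resize(s["p"][120:270,270:430],None,fx=4,fy=4,interpolation=cv2.INTER_CUBIC))
for cam in("top","side"):
  cams.read_camera(cam); D=d if cam=="top" else s["d"]
  for q in("tin_center","tray_lip","grinder","hammer","scroll","disc","offcut_a_center"):
    for r in spotter.masks_of(q,cam):
        m=r["pixels"]&(D>0);v,u=np.nonzero(m)
        if len(u)<3: continue
        X=unproj(cam,u,v,D[v,u]);
        print(cam,q,round(r["confidence"],2),np.round(r["rect"]),len(u),"med",X.mean(0).round(),"min",np.percentile(X,2,0).round(),"max",np.percentile(X,98,0).round())
```

```text
top tin_center 0.95 [446. 252. 498. 305.] 2213 med [ 309. -329.   61.] min [ 251. -393.   13.] max [ 368. -270.   71.]
top tin_center 0.91 [440. 104. 478. 140.] 1047 med [ 745. -335.   43.] min [ 703. -383.    5.] max [ 791. -291.   53.]
top tin_center 0.87 [339. 180. 376. 217.] 956 med [540. -43.  47.] min [497. -86.  23.] max [583.  -1.  53.]
top tin_center 0.76 [390. 113. 426. 155.] 985 med [ 719. -192.   45.] min [ 677. -236.   10.] max [ 766. -150.   53.]
top tin_center 0.67 [382. 237. 437. 288.] 2220 med [ 352. -174.   64.] min [ 292. -237.    5.] max [ 414. -112.   73.]
top tray_lip 0.82 [274. 122. 342. 188.] 2506 med [678.  91.  13.] min [592.   5.   3.] max [763. 179.  43.]
top grinder 0.98 [111.  23. 341. 199.] 18663 med [739. 307. 163.] min [580.  44.   6.] max [896. 517. 288.]
top hammer 0.93 [205. 208. 303. 270.] 1074 med [425. 253.  24.] min [352. 115.  11.] max [505. 364.  30.]
top scroll 0.64 [428. 161. 474. 217.] 607 med [ 562. -298.   11.] min [ 487. -378.    4.] max [ 631. -236.   17.]
top disc 0.88 [197. 133. 242. 172.] 1352 med [666. 330.  97.] min [615. 280.  90
[... 442 characters left out ...]
 701. -388.    7.] max [ 790. -300.   54.]
side tray_lip 0.96 [321. 178. 368. 224.] 1518 med [678.  99.  16.] min [586.  -6.   3.] max [768. 205.  44.]
side grinder 0.59 [291.  68. 398. 225.] 10372 med [745. 283. 129.] min [567.  28.   4.] max [955. 499. 284.]
side hammer 0.61 [317. 176. 371. 225.] 1583 med [677. 101.  16.] min [582.  -7.   3.] max [772. 205.  45.]
side scroll 0.61 [325. 288. 388. 330.] 673 med [ 560. -304.   10.] min [ 483. -383.   -2.] max [ 629. -242.   17.]
side disc 0.66 [309. 131. 338. 151.] 552 med [663. 324.  97.] min [612. 274.  87.] max [715. 380. 104.]
side offcut_a_center 0.61 [334. 194. 342. 201.] 65 med [662. 126.  22.] min [645. 112.   6.] max [680. 142.  32.]
```

Run:
```python
from h import *
# height map world XY from top
z=np.load("top0.npz");d=z["d"]
v,u=np.nonzero(d>0);X=unproj("top",u,v,d[v,u])
m=(X[:,0]>250)&(X[:,0]<750)&(X[:,1]>-200)&(X[:,1]<300)
X=X[m];np.save("X.npy",X)
# lip top: z~42 ; near the tray
t=X[(X[:,2]>37)&(X[:,2]<50)];
print(len(t))
# tin top
b=X[(X[:,2]>44)&(X[:,2]<56)];print(len(b))
H=np.zeros((500,500,3),np.uint8)
for x in X:
    r=int(750-x[0]);c=int(300-x[1])
    if 0<=r<500 and 0<=c<500: cv2.circle(H,(c,r),1,tuple(int(k) for k in cv2.applyColorMap(np.uint8([[np.clip(x[2]*2.5,0,255)]]),2)[0,0]),-1)
cv2.imwrite("pics/hm.png",H)
```

```text
1339
1408
```

View pics/crop_top.png

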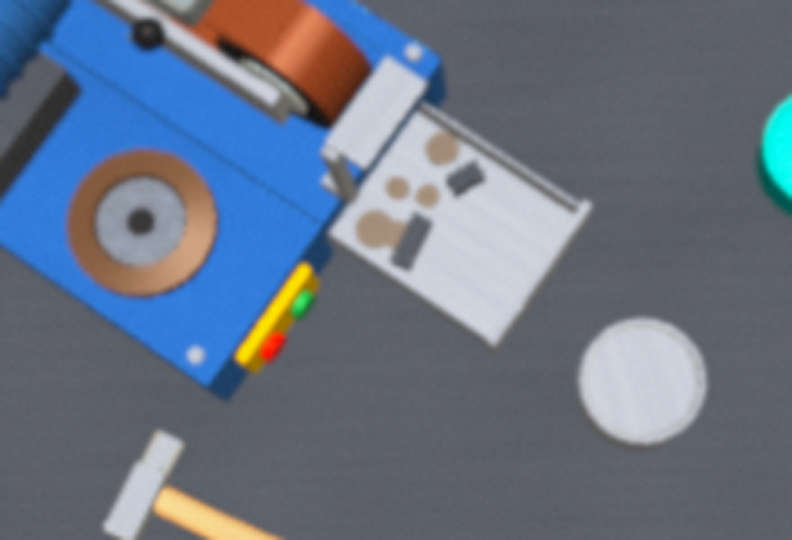

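View pics/crop_side.png

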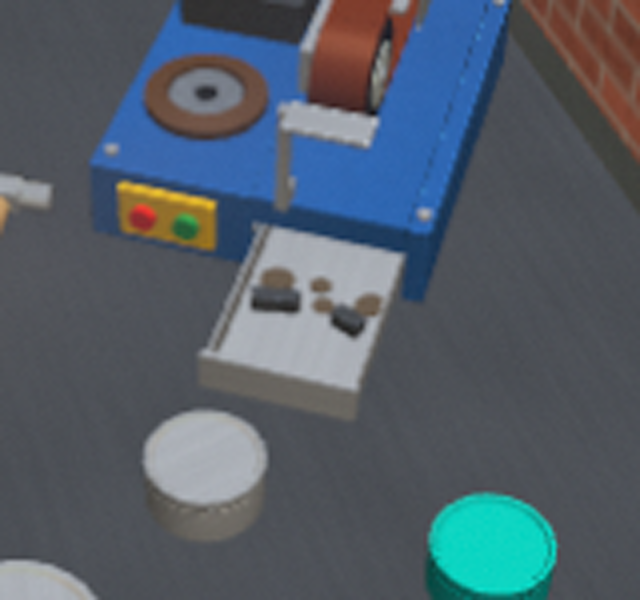

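View pics/hm.png

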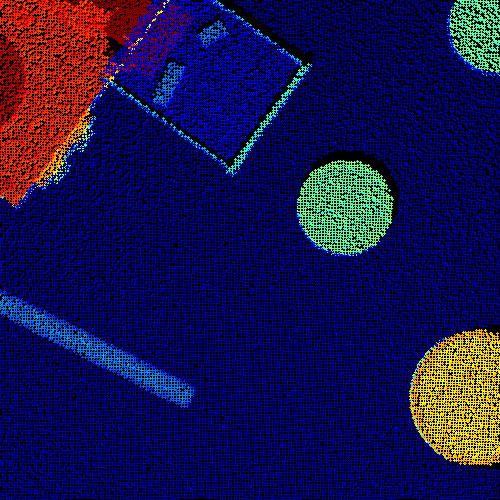

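Run:
```python
from h import *
def grab(cam):
    z=np.load(cam+"0.npz");d=z["d"];v,u=np.nonzero(d>0);X=unproj(cam,u,v,d[v,u]);return X
for cam in("top","side"):
    X=grab(cam)
    # bench height
    b=X[(abs(X[:,0]-450)<60)&(abs(X[:,1]-50)<60)];print(cam,"bench",np.median(b[:,2]))
    th=np.deg2rad(55)
    for it in range(4):
        ex=np.array([np.cos(th),np.sin(th)]);ey=np.array([-ex[1],ex[0]])
        c=np.array([632,30.]) if it==0 else c
        q=(X[:,:2]-c)@np.c_[ex,ey]
        m=(abs(q[:,0])<14)&(abs(q[:,1])<64)&(X[:,2]>37)&(X[:,2]<48)
        P=X[m][:,:2];pc=P.mean(0);w,V=np.linalg.eigh(np.cov(P.T));dirv=V[:,1];dirv*=np.sign(dirv@ey)
        th=np.arctan2(-dirv[0],dirv[1]);
        m2=(abs(q[:,0])<14)&(abs(q[:,1])<90)&(X[:,2]>37)&(X[:,2]<48)
        yy=(X[m2][:,:2]-pc)@dirv
        lo,hi=np.percentile(yy,[.5,99.5]);c=pc+dirv*(lo+hi)/2
    q=(X[:,:2]-c)@np.c_[ex,ey]
    m=(abs(q[:,0])<14)&(abs(q[:,1])<64)&(X[:,2]>37)&(X[:,2]<48)
    print(cam,"yaw",np.rad2deg(th),"c",c,"len",hi-lo,"xspread",np.percentile(q[m][:,0],[2,50,98]),"z",np.median(X[m][:,2]),m.sum())
    # tin top
    t=X[(np.hypot(X[:,0]-541,X[:,1]+44)<60)&(X[:,2]>44)&(X[:,2]<58)]
    (cx,cy),r=cv2.minEnclosingCircle(t[:,:2].astype(np.float32));print("tin",cx,cy,r,t[:,:2].mean(0))
    tg=(np.array([cx,cy])-c)@np.c_[ex,ey];print("tin rel to lip",tg)
    # pedestal front face: z between 20 and 85, in frame
    for zlo,zhi in((30,60),(60,82),(83,90)):
        m=(q[:,0]>100)&(q[:,0]<260)&(abs(q[:,1]-110)<25)&(X[:,2]>zlo)&(X[:,2]<zhi)
        if m.sum(): print("ped",zlo,m.sum(),np.percentile(q[m][:,0],[1,5,20,50]))
    m=(q[:,0]>50)&(q[:,0]<260)&(abs(q[:,1]-110)<25)&(X[:,2]<10)
    print("bench near ped",np.percentile(q[m][:,0],[95,99]))
    # offcuts
    m=(q[:,0]>10)&(q[:,0]<130)&(abs(q[:,1])<58)&(X[:,2]>17)&(X[:,2]<34)
    print("offc",m.sum(),"x",np.percentile(q[m][:,0],[2,98]))
```

```text
top bench 0.4261617736384551
top yaw 54.4262223549888 c [630.45092779  31.29967688] len 132.82964355053622 xspread [-3.65585565 -0.17066242  3.47129471] z 41.59108595770272 119
tin 542.3867797851562 -45.09930419921875 48.092960357666016 [542.44481774 -44.97766085]
tin rel to lip [-113.37180404   27.18331329]
ped 30 64 [133.29983845 133.88959759 134.51542674 140.79523548]
ped 60 98 [140.34403742 141.69421379 143.44821919 149.77752123]
ped 83 432 [152.54742287 154.63180617 165.52912777 187.82590556]
bench near ped [141.25451073 149.28967857]
offc 150 x [ 86.57822168 111.44825073]
side bench 1.360745491591615
side yaw 54.7806523348304 c [627.51801375  28.35828318] len 133.9086617810297 xspread [-5.86470504 -0.11206719  7.04996306] z 41.931520498320424 107
tin 539.6027221679688 -46.805538177490234 50.8074836730957 [539.20872666 -47.4658137 ]
tin rel to lip [-112.1065701    28.47482179]
ped 30 92 [132.40446266 134.47245043 138.99313797 144.55146712]
ped 60 99 [140.06371625 141.85661414 144.97908729 151.09470406]
ped 83 168 [150.79582748 155.98681929 165.4175405  186.96352678]
bench near ped [154.53729526 158.45926357]
offc 106 x [ 45.18126478 113.54007046]
```

Close crop confirms the choice: a small grey tin, measured diameter 96 and top at 50, about 113 mm ahead of the lip and 27 mm to its +y side. I'll push it along grinder +y, about 115 mm, with the fingers part-open as a cradle. First I move to its -y side.

Call:
play_rows(motion=[{"x": 0.022,"y": -0.033,"z": 0,"wz": -0.03,"claw": 100},{"x": 0.044,"y": -0.065,"z": 0,"wz": -0.06,"claw": 100},{"x": 0.066,"y": -0.098,"z": 0,"wz": -0.1,"claw": 100},{"x": 0.088,"y": -0.13,"z": 0,"wz": -0.13,"claw": 100},{"x": 0.11,"y": -0.163,"z": 0,"wz": -0.16,"claw": 100},{"x": 0.132,"y": -0.195,"z": 0,"wz": -0.2,"claw": 100},{"x": 0.155,"y": -0.228,"z": 0,"wz": -0.23,"claw": 100},{"x": 0.18,"y": -0.262,"z": 0,"wz": -0.262,"claw": 100}])

```text
validation failed for argument at $.mo...
```

Call:
play_rows(motion=[{"wx": 0,"wy": 0,"wz": -0.03,"x": 0.022,"y": -0.033,"z": 0,"claw": 100},{"wx": 0,"wy": 0,"wz": -0.06,"x": 0.044,"y": -0.065,"z": 0,"claw": 100},{"wx": 0,"wy": 0,"wz": -0.1,"x": 0.066,"y": -0.098,"z": 0,"claw": 100},{"wx": 0,"wy": 0,"wz": -0.13,"x": 0.088,"y": -0.13,"z": 0,"claw": 100},{"wx": 0,"wy": 0,"wz": -0.16,"x": 0.11,"y": -0.163,"z": 0,"claw": 100},{"wx": 0,"wy": 0,"wz": -0.2,"x": 0.132,"y": -0.195,"z": 0,"claw": 100},{"wx": 0,"wy": 0,"wz": -0.23,"x": 0.155,"y": -0.228,"z": 0,"claw": 100},{"wx": 0,"wy": 0,"wz": -0.262,"x": 0.18,"y": -0.262,"z": 0,"claw": 100}])

```text
time_s: 1.57
ee_pos: [371.8, 252.3, 231.6]
tool_rot: [0.889, 0.458, 0.0, -0.0]
ft_force: [0.8, 0.9, -0.0]
finger_gap: 51.7
```

Call:
play_rows(motion=[{"wx": 0,"wy": 0,"wz": 0,"x": 0.022,"y": -0.033,"z": 0,"claw": 100},{"wx": 0,"wy": 0,"wz": 0,"x": 0.044,"y": -0.065,"z": 0,"claw": 100},{"wx": 0,"wy": 0,"wz": 0,"x": 0.066,"y": -0.098,"z": 0,"claw": 100},{"wx": 0,"wy": 0,"wz": 0,"x": 0.088,"y": -0.13,"z": 0,"claw": 100},{"wx": 0,"wy": 0,"wz": 0,"x": 0.11,"y": -0.163,"z": 0,"claw": 100},{"wx": 0,"wy": 0,"wz": 0,"x": 0.132,"y": -0.195,"z": 0,"claw": 100},{"wx": 0,"wy": 0,"wz": 0,"x": 0.155,"y": -0.228,"z": -0.02,"claw": 100},{"wx": 0,"wy": 0,"wz": 0,"x": 0.178,"y": -0.262,"z": -0.04,"claw": 100}])

```text
time_s: 2.23
ee_pos: [547.4, -6.2, 195.0]
tool_rot: [0.889, 0.458, 0.001, 0.001]
ft_force: [-0.5, 0.5, 0.2]
finger_gap: 51.6
```

Call:
play_rows(motion=[{"wx": 0,"wy": 0,"wz": 0,"x": 0.029,"y": -0.042,"z": 0,"claw": 100},{"wx": 0,"wy": 0,"wz": 0,"x": 0.058,"y": -0.084,"z": 0,"claw": 100},{"wx": 0,"wy": 0,"wz": 0,"x": 0.058,"y": -0.084,"z": -0.03,"claw": 100},{"wx": 0,"wy": 0,"wz": 0,"x": 0.058,"y": -0.084,"z": -0.06,"claw": 100},{"wx": 0,"wy": 0,"wz": 0,"x": 0.058,"y": -0.084,"z": -0.09,"claw": 100},{"wx": 0,"wy": 0,"wz": 0,"x": 0.058,"y": -0.084,"z": -0.11,"claw": 100},{"wx": 0,"wy": 0,"wz": 0,"x": 0.058,"y": -0.084,"z": -0.11,"claw": 100}])

```text
time_s: 2.82
ee_pos: [603.3, -90.0, 80.4]
tool_rot: [0.889, 0.458, -0.001, -0.002]
ft_force: [-0.1, -0.5, -0.5]
finger_gap: 51.8
```

Run:
```python
from h import *
for n in("side","top"):
    p,d=cams.read_camera(n)
    c=p[120:320,230:480] if n=="side" else p[80:260,250:470]
    cv2.imwrite(f"pics/{n}1.png",cv2.resize(c,None,fx=2.8,fy=2.8,interpolation=cv2.INTER_CUBIC))
o=observe();print(o["ee_pos"],o["tool_rot"],o["time_s"])
```

```text
[605.51630872 -90.21378393  85.46889954] [8.88899022e-01 4.58101218e-01 1.25036665e-03 4.88294498e-04] 2.9167
```

View pics/side1.png

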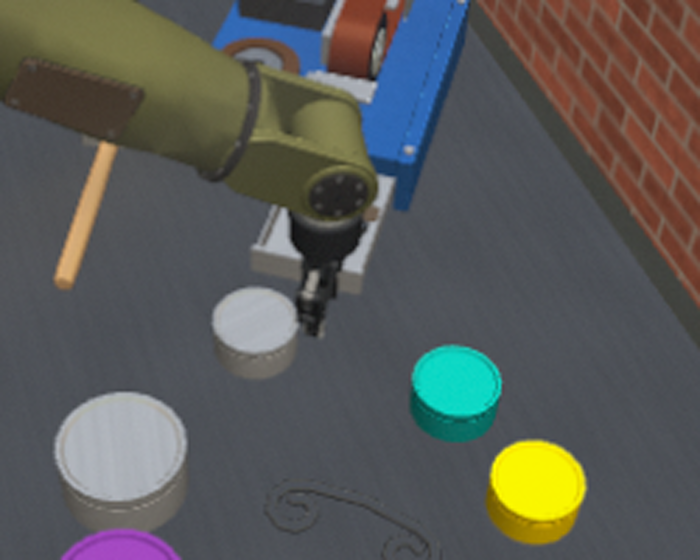

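View pics/top1.png

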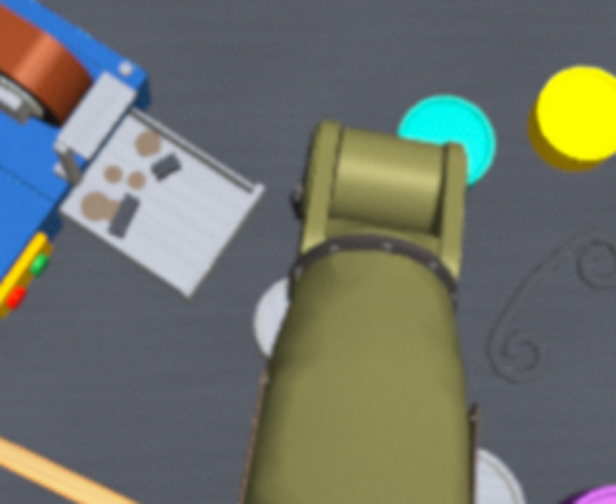

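The side view shows the fingers just right of the grey tin with a clear gap, and nothing below them. Next I descend.

Call:
play_rows(motion=[{"wx": 0,"wy": 0,"wz": 0,"x": 0,"y": 0,"z": -0.025,"claw": 100},{"wx": 0,"wy": 0,"wz": 0,"x": 0,"y": 0,"z": -0.045,"claw": 100},{"wx": 0,"wy": 0,"wz": 0,"x": 0,"y": 0,"z": -0.06,"claw": 100},{"wx": 0,"wy": 0,"wz": 0,"x": 0,"y": 0,"z": -0.07,"claw": 100},{"wx": 0,"wy": 0,"wz": 0,"x": 0,"y": 0,"z": -0.07,"claw": 100},{"wx": 0,"wy": 0,"wz": 0,"x": 0,"y": 0,"z": -0.07,"claw": 100}])

```text
time_s: 3.42
ee_pos: [606.2, -90.3, 16.9]
tool_rot: [0.889, 0.458, 0.002, 0.001]
ft_force: [0.2, -0.3, 0.8]
finger_gap: 52.0
```

Call:
play_rows(motion=[{"wx": 0,"wy": 0,"wz": 0,"x": -0.0065,"y": 0.0046,"z": 0,"claw": 100},{"wx": 0,"wy": 0,"wz": 0,"x": -0.013,"y": 0.0093,"z": 0,"claw": 100},{"wx": 0,"wy": 0,"wz": 0,"x": -0.0195,"y": 0.0139,"z": 0,"claw": 100},{"wx": 0,"wy": 0,"wz": 0,"x": -0.024,"y": 0.0172,"z": 0,"claw": 100},{"wx": 0,"wy": 0,"wz": 0,"x": -0.0285,"y": 0.0203,"z": 0,"claw": 100},{"wx": 0,"wy": 0,"wz": 0,"x": -0.033,"y": 0.0235,"z": 0,"claw": 100},{"wx": 0,"wy": 0,"wz": 0,"x": -0.0375,"y": 0.0267,"z": 0,"claw": 100},{"wx": 0,"wy": 0,"wz": 0,"x": -0.042,"y": 0.0299,"z": 0,"claw": 100}])

```text
time_s: 4.08
ee_pos: [564.6, -60.3, 17.6]
tool_rot: [0.889, 0.458, 0.003, 0.002]
ft_force: [5.4, -2.6, 4.3]
finger_gap: 51.7
```

Run:
```python
from h import *
p,d=cams.read_camera("side")
cv2.imwrite(f"pics/side2.png",cv2.resize(p[150:300,240:440],None,fx=3.5,fy=3.5,interpolation=cv2.INTER_CUBIC))
o=observe();print(o["ee_pos"],o["ft_force"],o["finger_gap"],o["time_s"])
```

```text
[563.84723226 -59.80045404  17.38091764] [ 3.45484215 -0.96790257  3.78223925] 51.77925805569324 4.1333
```

View pics/side2.png

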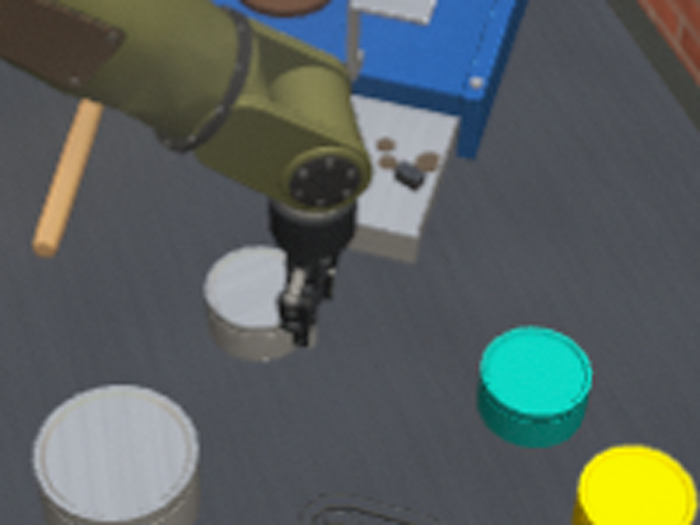

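Contact at about 6 N, and the tin at crop (255,300) is upright and sliding. I continue.

Call:
play_rows(motion=[{"wx": 0,"wy": 0,"wz": 0,"x": -0.005,"y": 0.0036,"z": 0,"claw": 100},{"wx": 0,"wy": 0,"wz": 0,"x": -0.01,"y": 0.0071,"z": 0,"claw": 100},{"wx": 0,"wy": 0,"wz": 0,"x": -0.015,"y": 0.0107,"z": 0,"claw": 100},{"wx": 0,"wy": 0,"wz": 0,"x": -0.02,"y": 0.0142,"z": 0,"claw": 100},{"wx": 0,"wy": 0,"wz": 0,"x": -0.025,"y": 0.0178,"z": 0,"claw": 100},{"wx": 0,"wy": 0,"wz": 0,"x": -0.03,"y": 0.0214,"z": 0,"claw": 100},{"wx": 0,"wy": 0,"wz": 0,"x": -0.035,"y": 0.0249,"z": 0,"claw": 100},{"wx": 0,"wy": 0,"wz": 0,"x": -0.04,"y": 0.0285,"z": 0,"claw": 100}])

```text
time_s: 4.8
ee_pos: [523.4, -30.9, 17.4]
tool_rot: [0.889, 0.458, 0.002, 0.001]
ft_force: [3.3, -2.1, 1.7]
finger_gap: 52.0
```

Call:
play_rows(motion=[{"wx": 0,"wy": 0,"wz": 0,"x": -0.005,"y": 0.0036,"z": 0,"claw": 100},{"wx": 0,"wy": 0,"wz": 0,"x": -0.01,"y": 0.0071,"z": 0,"claw": 100},{"wx": 0,"wy": 0,"wz": 0,"x": -0.015,"y": 0.0107,"z": 0,"claw": 100},{"wx": 0,"wy": 0,"wz": 0,"x": -0.02,"y": 0.0142,"z": 0,"claw": 100},{"wx": 0,"wy": 0,"wz": 0,"x": -0.025,"y": 0.0178,"z": 0,"claw": 100},{"wx": 0,"wy": 0,"wz": 0,"x": -0.03,"y": 0.0214,"z": 0,"claw": 100},{"wx": 0,"wy": 0,"wz": 0,"x": -0.032,"y": 0.0228,"z": 0,"claw": 100},{"wx": 0,"wy": 0,"wz": 0,"x": -0.032,"y": 0.0228,"z": 0,"claw": 100}])

```text
time_s: 5.47
ee_pos: [490.7, -7.7, 17.3]
tool_rot: [0.889, 0.458, 0.002, 0.001]
ft_force: [0.5, 0.9, 0.4]
finger_gap: 52.1
```

```bash
cat >> h.py <<'E'
TH=np.deg2rad(54.6);EX=np.array([np.cos(TH),np.sin(TH)]);EY=np.array([-EX[1],EX[0]]);C=np.array([629.5,30.3]);CT=np.array([630.4,31.3]);CS=np.array([627.5,28.4])
def tins(cam):
    p,d=cams.read_camera(cam)
    for r in spotter.masks_of("tin_center",cam):
        v,u=np.nonzero(r["pixels"]&(d>0))
        if len(u)<20: continue
        X=unproj(cam,u,v,d[v,u]);t=X[X[:,2]>45]
        if len(t)<10: continue
        (x,y),R=cv2.minEnclosingCircle(t[:,:2].astype(np.float32))
        print(cam,round(r["confidence"],2),"xy",round(x),round(y),"R",round(R),"z",np.median(t[:,2]).round(),"lipframe",((np.array([x,y])-(CT if cam=="top" else CS))@np.c_[EX,EY]).round(1))
    return p,d
E
python3 - <<'E'
from h import *
p,d=tins("side")
cv2.imwrite(f"pics/side3.png",cv2.resize(p[150:300,240:440],None,fx=3.5,fy=3.5,interpolation=cv2.INTER_CUBIC))
o=observe();print(o["ee_pos"],o["ft_force"],o["finger_gap"],o["time_s"])
E
```

```text
side 0.85 xy 307 -339 R 67 z 66.0 lipframe [-484.8   48.1]
side 0.74 xy 351 -201 R 89 z 68.0 lipframe [-346.5   92.4]
side 0.71 xy 748 -342 R 48 z 48.0 lipframe [-232.2 -312.5]
side 0.6 xy 446 11 R 61 z 50.0 lipframe [-119.1  137.7]
side 0.59 xy 719 -199 R 50 z 49.0 lipframe [-132.3 -206.2]
[490.90854674  -7.97074512  17.16238043] [-0.13603332 -0.20202177  0.22989312] 51.79817177352891 5.5667
```

View pics/side3.png

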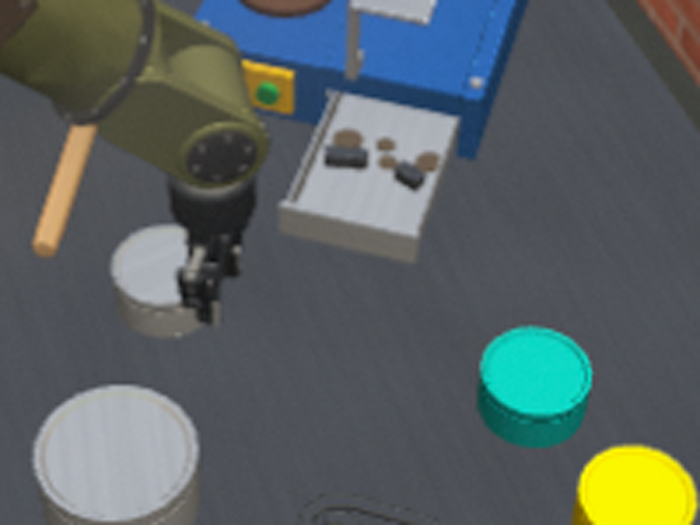

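The tin now sits at about y=+138 to 143 mm, upright, in the clear. I back off, rise, and shut the fingers while heading above the pan.

Call:
play_rows(motion=[{"wx": 0,"wy": 0,"wz": 0,"x": 0.016,"y": -0.0116,"z": 0,"claw": 100},{"wx": 0,"wy": 0,"wz": 0,"x": 0.036,"y": -0.025,"z": 0,"claw": 100},{"wx": 0,"wy": 0,"wz": 0,"x": 0.045,"y": -0.032,"z": 0.03,"claw": 150},{"wx": 0,"wy": 0,"wz": 0,"x": 0.045,"y": -0.032,"z": 0.065,"claw": 255},{"wx": 0,"wy": 0,"wz": 0,"x": 0.045,"y": -0.032,"z": 0.1,"claw": 255},{"wx": 0,"wy": 0,"wz": 0,"x": 0.07,"y": -0.008,"z": 0.1,"claw": 255},{"wx": 0,"wy": 0,"wz": 0,"x": 0.095,"y": 0.015,"z": 0.1,"claw": 255},{"wx": 0,"wy": 0,"wz": 0,"x": 0.115,"y": 0.035,"z": 0.1,"claw": 255}])

```text
time_s: 6.23
ee_pos: [607.1, 28.1, 117.8]
tool_rot: [0.889, 0.458, 0.002, 0.001]
ft_force: [-0.3, 0.3, -0.7]
finger_gap: -0.1
```

Run:
```python
from h import *
p,d=tins("top")
cv2.imwrite(f"pics/top4.png",p)
o=observe();print(o["ee_pos"],o["ft_force"],o["finger_gap"],o["time_s"])
```

```text
top 0.96 xy 352 -177 R 68 z 67.0 lipframe [-331.5  106. ]
top 0.68 xy 309 -334 R 66 z 65.0 lipframe [-484.2   50. ]
top 0.65 xy 723 -195 R 49 z 48.0 lipframe [-130.6 -206.9]
top 0.63 xy 748 -337 R 49 z 48.0 lipframe [-232.3 -309.7]
[607.32909636  29.50975254 116.57027579] [-0.37976835 -0.15602623 -0.41109066] 0.02344811063187071 6.3333
```

View pics/top4.png

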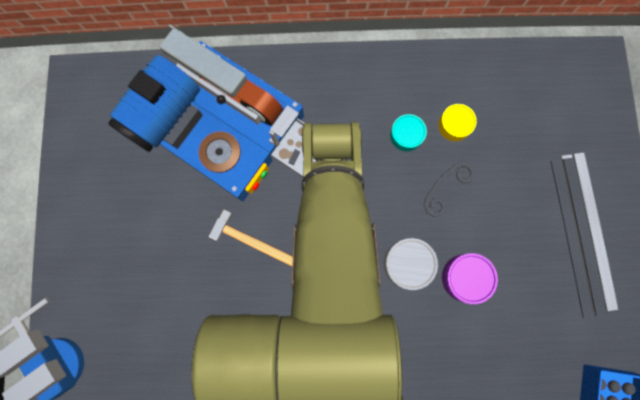

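The top view has the tin hidden under the arm, and everything else is unmoved. Next I go over the pan and check from the side.

Call:
play_rows(motion=[{"wx": 0,"wy": 0,"wz": 0,"x": 0.02,"y": 0.012,"z": 0,"claw": 255},{"wx": 0,"wy": 0,"wz": 0,"x": 0.038,"y": 0.023,"z": 0,"claw": 255},{"wx": 0,"wy": 0,"wz": 0,"x": 0.038,"y": 0.023,"z": -0.03,"claw": 255},{"wx": 0,"wy": 0,"wz": 0,"x": 0.038,"y": 0.023,"z": -0.05,"claw": 255},{"wx": 0,"wy": 0,"wz": 0,"x": 0.038,"y": 0.023,"z": -0.05,"claw": 255},{"wx": 0,"wy": 0,"wz": 0,"x": 0.038,"y": 0.023,"z": -0.05,"claw": 255}])

```text
time_s: 6.83
ee_pos: [644.5, 52.1, 65.8]
tool_rot: [0.888, 0.459, 0.001, 0.0]
ft_force: [0.8, -1.1, 1.1]
finger_gap: 0.0
```

Run:
```python
from h import *
p,d=tins("side")
o=observe();print(o["ee_pos"],o["ft_force"],o["finger_gap"],o["time_s"])
print(proj("side",o["ee_pos"]))
cv2.imwrite(f"pics/side5.png",cv2.resize(p[150:270,270:430],None,fx=4.5,fy=4.5,interpolation=cv2.INTER_CUBIC))
```

```text
side 0.98 xy 352 -195 R 85 z 67.0 lipframe [-341.9   94.7]
side 0.93 xy 448 21 R 50 z 49.0 lipframe [-110.1  142.5]
side 0.89 xy 747 -341 R 50 z 48.0 lipframe [-231.8 -311.6]
side 0.87 xy 309 -339 R 68 z 66.0 lipframe [-484.1   46.9]
side 0.83 xy 721 -199 R 50 z 49.0 lipframe [-131.5 -208.4]
[645.77935811  52.16885649  68.09033195] [0.00180993 0.01954298 0.08259746] -0.21993913109378185 6.9333
[[341.50092378 200.81807424]]
```

View pics/side5.png

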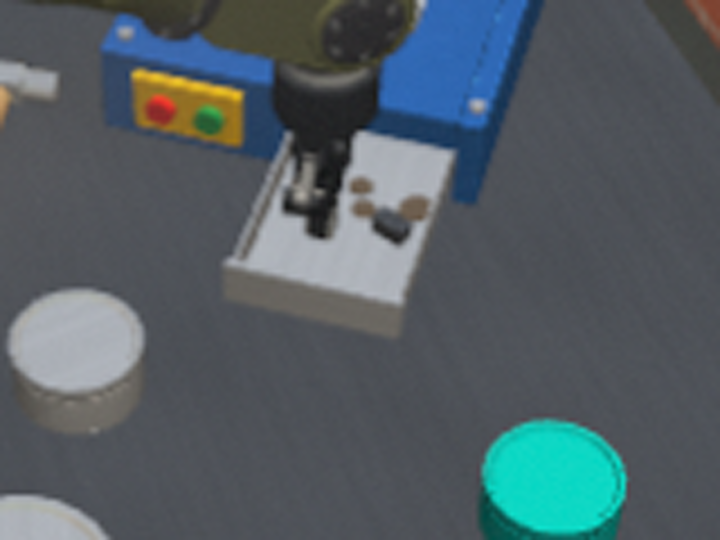

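The tin measures y=+142 mm and is upright. The fingertips at crop (320,232) are over the empty front of the pan. I descend behind the lip.

Call:
play_rows(motion=[{"wx": 0,"wy": 0,"wz": 0,"x": 0,"y": 0,"z": -0.015,"claw": 255},{"wx": 0,"wy": 0,"wz": 0,"x": 0,"y": 0,"z": -0.03,"claw": 255},{"wx": 0,"wy": 0,"wz": 0,"x": 0,"y": 0,"z": -0.04,"claw": 255},{"wx": 0,"wy": 0,"wz": 0,"x": 0,"y": 0,"z": -0.046,"claw": 255},{"wx": 0,"wy": 0,"wz": 0,"x": 0,"y": 0,"z": -0.046,"claw": 255},{"wx": 0,"wy": 0,"wz": 0,"x": 0,"y": 0,"z": -0.046,"claw": 255}])

```text
time_s: 7.43
ee_pos: [645.9, 52.2, 22.3]
tool_rot: [0.888, 0.459, 0.003, 0.001]
ft_force: [0.2, -0.3, 0.4]
finger_gap: 0.1
```

Call:
play_rows(motion=[{"wx": 0,"wy": 0,"wz": 0,"x": -0.002,"y": -0.0028,"z": 0,"claw": 255},{"wx": 0,"wy": 0,"wz": 0,"x": -0.004,"y": -0.0056,"z": 0,"claw": 255},{"wx": 0,"wy": 0,"wz": 0,"x": -0.006,"y": -0.0084,"z": 0,"claw": 255},{"wx": 0,"wy": 0,"wz": 0,"x": -0.008,"y": -0.0113,"z": 0,"claw": 255},{"wx": 0,"wy": 0,"wz": 0,"x": -0.01,"y": -0.014,"z": 0,"claw": 255},{"wx": 0,"wy": 0,"wz": 0,"x": -0.012,"y": -0.0169,"z": 0,"claw": 255},{"wx": 0,"wy": 0,"wz": 0,"x": -0.014,"y": -0.0197,"z": 0,"claw": 255},{"wx": 0,"wy": 0,"wz": 0,"x": -0.016,"y": -0.0225,"z": 0,"claw": 255}])

```text
time_s: 8.1
ee_pos: [629.9, 29.4, 22.5]
tool_rot: [0.888, 0.459, 0.003, 0.001]
ft_force: [2.0, 1.6, 1.9]
finger_gap: -0.2
```

Pull force is 2.6 N, which matches the drag, so the lip is hooked. I draw it out.

Call:
play_rows(motion=[{"wx": 0,"wy": 0,"wz": 0,"x": -0.003,"y": -0.0042,"z": 0,"claw": 255},{"wx": 0,"wy": 0,"wz": 0,"x": -0.006,"y": -0.0084,"z": 0,"claw": 255},{"wx": 0,"wy": 0,"wz": 0,"x": -0.009,"y": -0.0127,"z": 0,"claw": 255},{"wx": 0,"wy": 0,"wz": 0,"x": -0.012,"y": -0.0169,"z": 0,"claw": 255},{"wx": 0,"wy": 0,"wz": 0,"x": -0.015,"y": -0.0211,"z": 0,"claw": 255},{"wx": 0,"wy": 0,"wz": 0,"x": -0.018,"y": -0.0253,"z": 0,"claw": 255},{"wx": 0,"wy": 0,"wz": 0,"x": -0.021,"y": -0.0296,"z": 0,"claw": 255},{"wx": 0,"wy": 0,"wz": 0,"x": -0.024,"y": -0.0338,"z": 0,"claw": 255}])

```text
time_s: 8.77
ee_pos: [605.4, -4.8, 22.4]
tool_rot: [0.888, 0.459, 0.003, 0.001]
ft_force: [1.1, 3.5, 1.3]
finger_gap: -0.1
```

Call:
play_rows(motion=[{"wx": 0,"wy": 0,"wz": 0,"x": -0.003,"y": -0.0042,"z": 0,"claw": 255},{"wx": 0,"wy": 0,"wz": 0,"x": -0.006,"y": -0.0084,"z": 0,"claw": 255},{"wx": 0,"wy": 0,"wz": 0,"x": -0.009,"y": -0.0127,"z": 0,"claw": 255},{"wx": 0,"wy": 0,"wz": 0,"x": -0.012,"y": -0.0169,"z": 0,"claw": 255},{"wx": 0,"wy": 0,"wz": 0,"x": -0.015,"y": -0.0211,"z": 0,"claw": 255},{"wx": 0,"wy": 0,"wz": 0,"x": -0.018,"y": -0.0253,"z": 0,"claw": 255},{"wx": 0,"wy": 0,"wz": 0,"x": -0.021,"y": -0.0296,"z": 0,"claw": 255},{"wx": 0,"wy": 0,"wz": 0,"x": -0.024,"y": -0.0338,"z": 0,"claw": 255}])

```text
time_s: 9.43
ee_pos: [581.0, -39.0, 22.3]
tool_rot: [0.888, 0.459, 0.003, 0.001]
ft_force: [0.3, 4.2, 1.1]
finger_gap: 0.4
```

Run:
```python
from h import *
p,d=tins("side")
o=observe();print(o["ee_pos"],o["ft_force"],o["finger_gap"],o["time_s"])
cv2.imwrite(f"pics/side6.png",cv2.resize(p[150:290,270:430],None,fx=4.2,fy=4.2,interpolation=cv2.INTER_CUBIC))
```

```text
side 0.93 xy 721 -198 R 51 z 49.0 lipframe [-130.3 -207.1]
side 0.82 xy 309 -339 R 68 z 66.0 lipframe [-484.3   47.2]
side 0.73 xy 349 -199 R 90 z 67.0 lipframe [-346.8   94.8]
side 0.72 xy 451 21 R 51 z 49.0 lipframe [-108.4  139.8]
side 0.62 xy 748 -342 R 50 z 49.0 lipframe [-232.4 -312.9]
[580.99545925 -39.50595771  22.32635598] [-0.22369404 -0.00281462  0.30396711] 0.02894425818625734 9.5333
```

View pics/side6.png

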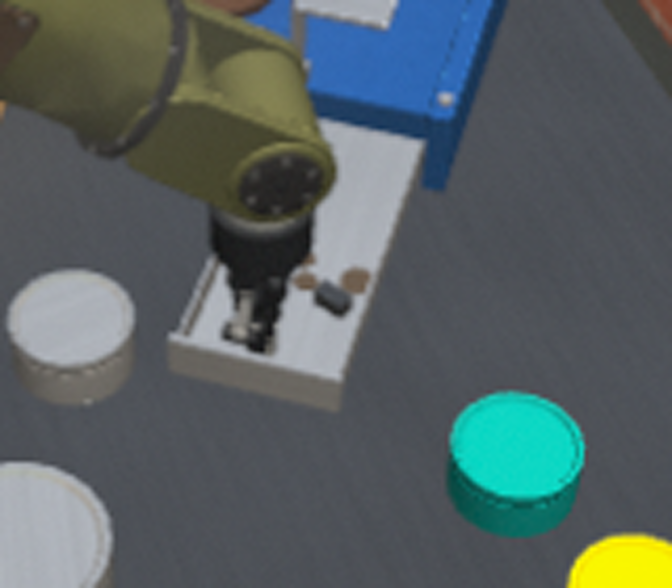

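The tray is about 0.12 m out and the tin is unmoved with a clear gap. I continue, slower near the stop.

Call:
play_rows(motion=[{"wx": 0,"wy": 0,"wz": 0,"x": -0.002,"y": -0.0028,"z": 0,"claw": 255},{"wx": 0,"wy": 0,"wz": 0,"x": -0.004,"y": -0.0056,"z": 0,"claw": 255},{"wx": 0,"wy": 0,"wz": 0,"x": -0.006,"y": -0.0084,"z": 0,"claw": 255},{"wx": 0,"wy": 0,"wz": 0,"x": -0.008,"y": -0.0113,"z": 0,"claw": 255},{"wx": 0,"wy": 0,"wz": 0,"x": -0.01,"y": -0.014,"z": 0,"claw": 255},{"wx": 0,"wy": 0,"wz": 0,"x": -0.012,"y": -0.0169,"z": 0,"claw": 255},{"wx": 0,"wy": 0,"wz": 0,"x": -0.014,"y": -0.0197,"z": 0,"claw": 255},{"wx": 0,"wy": 0,"wz": 0,"x": -0.016,"y": -0.0225,"z": 0,"claw": 255}])

```text
time_s: 10.2
ee_pos: [564.8, -62.2, 22.3]
tool_rot: [0.888, 0.459, 0.002, 0.001]
ft_force: [-0.8, 3.4, 1.2]
finger_gap: -0.3
```

Call:
play_rows(motion=[{"wx": 0,"wy": 0,"wz": 0,"x": -0.0012,"y": -0.0016,"z": 0,"claw": 255},{"wx": 0,"wy": 0,"wz": 0,"x": -0.0023,"y": -0.0033,"z": 0,"claw": 255},{"wx": 0,"wy": 0,"wz": 0,"x": -0.0035,"y": -0.0049,"z": 0,"claw": 255}])

```text
time_s: 10.45
ee_pos: [561.1, -67.3, 22.3]
tool_rot: [0.889, 0.459, 0.002, 0.001]
ft_force: [0.5, 2.5, 0.6]
finger_gap: 0.1
```

Call:
play_rows(motion=[{"wx": 0,"wy": 0,"wz": 0,"x": -0.0012,"y": -0.0016,"z": 0,"claw": 255},{"wx": 0,"wy": 0,"wz": 0,"x": -0.0023,"y": -0.0033,"z": 0,"claw": 255},{"wx": 0,"wy": 0,"wz": 0,"x": -0.0035,"y": -0.0049,"z": 0,"claw": 255}])

```text
time_s: 10.7
ee_pos: [558.4, -71.2, 22.5]
tool_rot: [0.889, 0.459, 0.004, 0.001]
ft_force: [15.7, 25.0, -7.4]
finger_gap: -0.0
```

Call:
play_rows(motion=[{"wx": 0,"wy": 0,"wz": 0,"x": -0.0012,"y": -0.0016,"z": 0,"claw": 255},{"wx": 0,"wy": 0,"wz": 0,"x": -0.0023,"y": -0.0033,"z": 0,"claw": 255}])

```text
time_s: 10.87
ee_pos: [558.3, -71.5, 22.6]
tool_rot: [0.889, 0.459, 0.007, 0.0]
ft_force: [29.2, 43.7, -13.3]
finger_gap: -0.1
```

Call:
play_rows(motion=[{"wx": 0,"wy": 0,"wz": 0,"x": -0.0012,"y": -0.0016,"z": 0,"claw": 255},{"wx": 0,"wy": 0,"wz": 0,"x": -0.0023,"y": -0.0033,"z": 0,"claw": 255}])

```text
time_s: 11.03
ee_pos: [558.3, -71.4, 22.7]
tool_rot: [0.888, 0.459, 0.011, -0.0]
ft_force: [32.4, 45.9, -15.1]
finger_gap: 0.4
```

The force jump to 55 N, with no further motion, marks the stop. I ease back off the lip and rise.

Call:
play_rows(motion=[{"wx": 0,"wy": 0,"wz": 0,"x": 0.003,"y": 0.004,"z": 0,"claw": 255},{"wx": 0,"wy": 0,"wz": 0,"x": 0.006,"y": 0.008,"z": 0,"claw": 255},{"wx": 0,"wy": 0,"wz": 0,"x": 0.007,"y": 0.01,"z": 0,"claw": 255},{"wx": 0,"wy": 0,"wz": 0,"x": 0.007,"y": 0.01,"z": 0.02,"claw": 255},{"wx": 0,"wy": 0,"wz": 0,"x": 0.007,"y": 0.01,"z": 0.05,"claw": 255},{"wx": 0,"wy": 0,"wz": 0,"x": 0.007,"y": 0.01,"z": 0.09,"claw": 255},{"wx": 0,"wy": 0,"wz": 0,"x": 0.007,"y": 0.01,"z": 0.13,"claw": 255},{"wx": 0,"wy": 0,"wz": 0,"x": 0.007,"y": 0.01,"z": 0.17,"claw": 255}])

```text
time_s: 11.7
ee_pos: [564.6, -62.0, 194.5]
tool_rot: [0.889, 0.459, 0.01, -0.0]
ft_force: [1.2, -0.1, 0.3]
finger_gap: -0.1
```

Call:
play_rows(motion=[{"wx": 0,"wy": 0,"wz": 0,"x": -0.02,"y": 0.03,"z": 0.02,"claw": 255},{"wx": 0,"wy": 0,"wz": 0,"x": -0.04,"y": 0.06,"z": 0.02,"claw": 255},{"wx": 0,"wy": 0,"wz": 0,"x": -0.06,"y": 0.09,"z": 0.02,"claw": 255},{"wx": 0,"wy": 0,"wz": 0,"x": -0.08,"y": 0.12,"z": 0.02,"claw": 255},{"wx": 0,"wy": 0,"wz": 0,"x": -0.1,"y": 0.15,"z": 0.02,"claw": 255},{"wx": 0,"wy": 0,"wz": 0,"x": -0.12,"y": 0.18,"z": 0.02,"claw": 255},{"wx": 0,"wy": 0,"wz": 0,"x": -0.14,"y": 0.21,"z": 0.02,"claw": 255},{"wx": 0,"wy": 0,"wz": 0,"x": -0.16,"y": 0.24,"z": 0.02,"claw": 255}])

```text
time_s: 12.37
ee_pos: [403.4, 178.6, 214.6]
tool_rot: [0.889, 0.458, 0.01, 0.0]
ft_force: [1.4, 0.3, -0.2]
finger_gap: 0.3
```

Call:
play_rows(motion=[{"wx": 0,"wy": 0,"wz": 0,"x": -0.02,"y": 0.03,"z": 0.02,"claw": 255},{"wx": 0,"wy": 0,"wz": 0,"x": -0.04,"y": 0.06,"z": 0.02,"claw": 255},{"wx": 0,"wy": 0,"wz": 0,"x": -0.06,"y": 0.09,"z": 0.02,"claw": 255},{"wx": 0,"wy": 0,"wz": 0,"x": -0.08,"y": 0.12,"z": 0.02,"claw": 255},{"wx": 0,"wy": 0,"wz": 0,"x": -0.1,"y": 0.15,"z": 0.02,"claw": 255},{"wx": 0,"wy": 0,"wz": 0,"x": -0.1,"y": 0.15,"z": 0.02,"claw": 255},{"wx": 0,"wy": 0,"wz": 0,"x": -0.1,"y": 0.15,"z": 0.02,"claw": 255}])

```text
time_s: 12.95
ee_pos: [302.7, 329.2, 234.5]
tool_rot: [0.888, 0.459, 0.01, 0.0]
ft_force: [0.9, 0.1, -0.3]
finger_gap: 0.0
```

Run:
```python
from h import *
p,d=tins("top")
cv2.imwrite("pics/top7.png",p)
v,u=np.nonzero(d>0);X=unproj("top",u,v,d[v,u]);q=(X[:,:2]-CT)@np.c_[EX,EY]
m=(q[:,0]<-100)&(q[:,0]>-170)&(abs(q[:,1])<60)&(X[:,2]>37)&(X[:,2]<48)
print("lip shift",np.median(q[m][:,0]),m.sum())
for n in("hammer","scroll","disc","offcut_a_center"):
  for r in spotter.masks_of(n,"top"):
    v,u=np.nonzero(r["pixels"]&(d>0));X=unproj("top",u,v,d[v,u]);print(n,r["confidence"],X.mean(0).round(),((X.mean(0)[:2]-CT)@np.c_[EX,EY]).round())
p,d=tins("side");cv2.imwrite("pics/side7.png",p)
o=observe();print(o["ee_pos"],o["ft_force"],o["time_s"])
```

```text
top 0.95 xy 310 -335 R 66 z 65.0 lipframe [-484.3   49. ]
top 0.93 xy 352 -177 R 68 z 67.0 lipframe [-331.   106.1]
top 0.84 xy 724 -196 R 49 z 48.0 lipframe [-130.9 -207.6]
top 0.58 xy 449 24 R 48 z 48.0 lipframe [-111.   143.4]
top 0.56 xy 750 -338 R 50 z 48.0 lipframe [-232.  -311.3]
top 0.29 xy 668 333 R 60 z 96.0 lipframe [267.3 144.1]
lip shift -140.35931626549691 108
hammer 0.75 [425. 254.  24.] [ 63. 296.]
scroll 0.77 [ 561. -296.    9.] [-307. -133.]
scroll 0.39 [581.  19.  24.] [-38.  33.]
disc 0.98 [668. 329.  96.] [265. 142.]
side 0.89 xy 747 -343 R 49 z 48.0 lipframe [-233.2 -312.9]
side 0.87 xy 723 -198 R 52 z 49.0 lipframe [-129.5 -209.3]
side 0.7 xy 671 328 R 66 z 97.0 lipframe [269.3 137.5]
side 0.66 xy 447 23 R 51 z 49.0 lipframe [-109.   143.4]
side 0.64 xy 309 -339 R 67 z 66.0 lipframe [-484.1   47.3]
side 0.58 xy 350 -197 R 85 z 68.0 lipframe [-344.    95.4]
[303.91851666 328.11422419 234.61293387] [-0.42516717 -0.4101839   0.14253451] 13.35
```

View pics/top7.png

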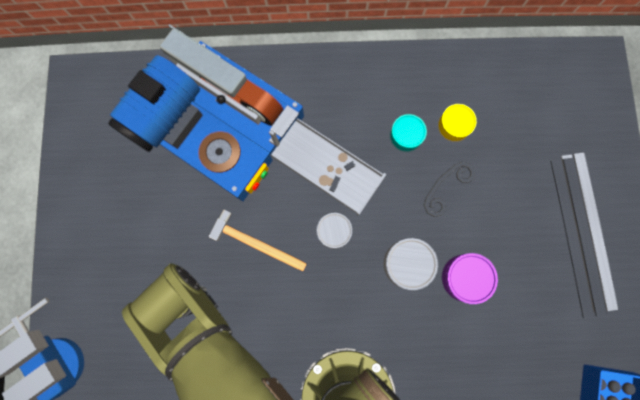

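View pics/side7.png

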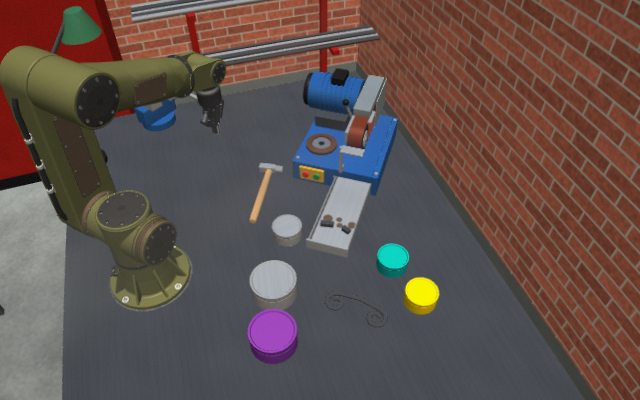

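The tray is fully out (lip shift 140 mm, ended at the stop). Both offcuts lie in it at top (349,166) and (335,184), and the tin at (334,230) is clear at y≈+143 mm. The bystanders are unmoved and the hand is free.

```bash
python3 -c "
from h import *
print(robot.finish_job())"
```

```text
the job is handed in; nothing more can be done
None
```

The tray is drawn out to its stop with both offcuts still in it. The job is handed in at about 13.4 s of the 51 s allowed; the interface reports no verdict.

**What I did:** I slid the small grey tin along the grinder's +y with part-open fingers. Then I hooked the shut fingertips behind the lip and pulled the tray until the force jumped to about 55 N with no more motion. Finally I eased off the lip, rose and moved away.

**Last checks:**
- **Tray:** the lip moved 140 mm from its start. The slot mouth measured about 150 mm behind the lip at first, so I put the tray near 0.16 m. I did not read the joint value directly.
- **Tin:** both cameras put it at y ≈ +143 mm (115 needed), with its top at 48–49 mm, so it is upright. Its edge is about 27 mm from the tray's path.
- **Offcuts:** both show in the tray in the final pictures. The last network query for them found nothing, so this rests on the pictures alone.
- **Bystanders:** hammer, scroll and disc are within about 2–3 mm of where they were first measured.
- **Hand:** it is raised to about 235 mm with roughly zero force on it.

**Disagreements:** the two cameras differed by 2–4 mm on lip and tin positions, which was harmless here. The side camera's network once took the tray for the hammer, and the top camera's last query took the tray for a second scroll. I ignored both.

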